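# Set the analyser's reagent bottles into their holders

### The job

Set out the analyser's reagents: stand each of the four white bottles upright in the grey holder whose well is moulded to its shape and size, turned to suit the well so that it sits flat on the floor of the holder. Lower each bottle into its well rather than dropping it from above the rim, tip none over, and leave the barcode scanner and the rack of blood tubes where they stand.

Things in the scene. Friction and masses are not known exactly. Their poses are not given: they have to be found in the camera images.
- big_round_bottle: Large round white plastic bottle, the tallest: body 66 mm in diameter and 88 mm high, then a sloping shoulder, a neck 30 mm in diameter and a blue screw cap 38 mm in diameter and 28 mm tall; 150 mm high over all. The cap and neck together leave about 44 mm of free height at the top to grip. Mass 0.22 to 0.45 kg. Loose, standing upright on the bench. Origin: centre of its underside; z up along its axis.
- small_round_bottle: Small round white plastic bottle: body 44 mm in diameter and 58 mm high, then a shoulder, a neck 22 mm in diameter and a blue screw cap 30 mm in diameter and 28 mm tall; 120 mm high over all, the top 44 mm of it neck and cap. Mass 0.08 to 0.17 kg. Loose, upright. Origin: centre of its underside; z up along its axis.
- square_bottle: Square white plastic bottle: body 58 x 58 mm and 78 mm high, then a shoulder, a neck 30 mm in diameter and a blue screw cap 38 mm in diameter and 28 mm tall; 140 mm high over all, the top 44 mm of it neck and cap. Mass 0.20 to 0.39 kg. Loose, upright. Origin: centre of its underside; x and y square to its sides, z up.
- oblong_bottle: Flat oblong white plastic bottle: body 84 mm long (along its x) by 40 mm (along its y) and 68 mm high, then a shoulder, a neck 22 mm in diameter in the middle and a blue screw cap 30 mm in diameter and 28 mm tall; 130 mm high over all, the top 44 mm of it neck and cap. Mass 0.17 to 0.34 kg. Loose, upright. Origin: centre of its underside; z up.
- big_round_holder: Grey moulded holder for the large round bottle, fixed to the bench: round well 80 mm in diameter inside (7 mm of play all round), wall 5 mm thick, rim 28 mm above the bench, well floor 6 mm above the bench, round foot 100 mm in diameter. A small blank label tab stands outside the wall on the foot, on its +x side, below the rim. Origin: centre of its underside on the bench; z up.
- small_round_holder: Grey moulded holder for the small round bottle, fixed to the bench: round well 58 mm in diameter inside (7 mm of play all round), wall 5 mm thick, rim 28 mm above the bench, well floor 6 mm above the bench, round foot 78 mm in diameter. A small blank label tab stands outside the wall on the foot, on its +x side, below the rim. Origin: centre of its underside; z up.
- square_holder: Grey moulded holder for the square bottle, fixed to the bench: square well 72 x 72 mm inside (7 mm of play all round), wall 5 mm thick, rim 28 mm above the bench, well floor 6 mm above the bench, square foot 92 mm wide. A small blank label tab stands outside the wall on the foot, on its +x side, below the rim. Origin: centre of its underside; x and y square to its sides, z up.
- oblong_holder: Grey moulded holder for the oblong bottle, fixed to the bench: oblong well 98 mm long (along its x) by 54 mm (along its y) inside (7 mm of play all round), wall 5 mm thick, rim 28 mm above the bench, well floor 6 mm above the bench, foot 118 x 74 mm. A small blank label tab stands outside the wall on the foot, on its +x side, below the rim. Origin: centre of its underside; z up.
- scanner: Bystander, to be left alone: black hand-held barcode scanner resting on a gooseneck stand, round foot 110 mm in diameter, about 220 mm tall, reaching 75 mm to its +x and 110 mm to its -x. Loose, 0.6 kg. Origin: centre of the foot's underside.
- tube_rack: Bystander, to be left alone: white rack, 64 mm (x) by 200 mm (y), of blood tubes with violet caps, 92 mm tall over the caps. Loose, 0.45 kg. Origin: centre of its underside.
Mind the look-alikes: they are no part of the job. Leave any green look-alike of the big_round_bottle alone.

How it is judged:
By the outcome, as a careful person would: the job done as asked, in the order asked, and still so for the second after the job is handed in, with the robot touching nothing.
It also fails if it takes over 93 s, if anything falls off the work surface, if the arm or the gripper's body presses on something with over 40 N, if the wrist force passes 120 N, or if a joint passes its speed limit or range.

### The arm

A 6-joint arm with a two-finger parallel gripper is mounted at the origin on the work surface. World frame = base frame: x ahead of the robot, y to its left, z up, the work surface at z = 0. Lengths are in mm, angles in rad, forces in N, time in s.
With the tool pointing down it reaches from about 275 to 750 mm from the base axis. Payload 10.2 kg.
Tool frame: the origin (TCP) lies between the finger pads; the fingertips stand 17 mm ahead of it and the grasp point (between the pads) lies 2 mm behind it (tips_ahead is the distance from the TCP to the fingertips, in mm); z points along the fingers, y is the line along which they close (so a half turn about z gives the same grasp; the last joint's range is limited). The gripper opens to 85 mm and grips with 20 to 120 N. Pads are 22 mm wide; open, the fingers measure 114 mm over their backs; the gripper's body (76 mm by 85 mm) begins 54 mm behind the grasp point. The pads swing forward as they close: fully open they stand 13 mm farther back than shut.
Start: joints at [0.961, 0.313, 1.498, -0, 1.331, -0.223], TCP at [198.057, 486.215, 248.294] pointing down, gripper open.
Joint ranges: [-2.94, 2.94], [-0.97, 2.17], [0.19, 2.56], [-1.23, 4.37], [0.02, 3.11], [-2.88, 2.88]. Speed limits (rad/s): [2.39, 2.39, 3.01, 3.14, 3.14, 3.14].

### API

Orientations are given as a unit quaternion [w, x, y, z].
In Python, from rig import sense, capture, finish_job, boxes_of, tips_ahead gives the robot as it stands.
- The arm moves only by the tool drive_tool, never from a script. Its argument "commands" is text: rows parted by semicolons, each of 7 numbers parted by spaces: the shift along the world's x, y, z in units of 0.1 m (1.0 is 0.1 m), then the turn, a rotation vector about the world's x, y, z in units of pi/4 rad (1.0 is pi/4 rad), then the opening in per cent of the stroke, from 0 (shut) to 100 (fully open). A call has 1 to 20 rows; each row shifts and turns the commanded pose from where the row before left it; what a row does not reach is not made up. A row lasts 1/12 s, in which the tool goes at most 41.7 mm and 7.16 degrees, less where a joint would pass 70% of its speed; a pose out of reach is approached as far as the arm can. A call with a number of a shift or a turn outside -1 to 1 is refused whole. A call with a gripper value outside its range is refused whole. The fingers move at their own pace and stop on an object; "force" is the grip in N (left out, the last holds). Time passes only in rows, so rows that do not move let the fingers close. It gives the time, the measured TCP pose, the force, the opening and the grip force at its end, in the units of the state.
- sense(): the state, without advancing time (a new reading comes with each control period).
- capture(name): name is "side" or "top" or "wrist"; returns a dict with "pixels" (384x512x3 uint8, blue, green, red), "fov_y" (degrees; the focal length in pixels is half the picture's height over the tangent of half this angle, whatever the lens; pixels are square), "cx", "cy" (the principal point, pixels), "k1" (the pictures are not rectified: a ray, as slopes to the right and down, at radius r is drawn at 1 + k1 r^2 times it, then the intrinsics apply), "position" and "attitude" of the camera in the world; the wrist camera has in their place "tool_from_camera" (4x4, takes a point from camera to tool coordinates, whose origin is the TCP and whose axes are the flange's). Camera axes: x right, y down, z forward; pixel columns grow to the right and rows downward; lengths in mm; the calibration is good to about 2 mm. A picture is of the moment at which its call begins: read the wrist's pose just before it. There is no depth.
- finish_job(): hands the job in; it is judged then, once.
Trained networks look in a picture, given as the dict that the camera call returned (one of the last four; its "shot" number tells which), for a name from the list of things; names that differ only in an ending like _2 or _b are one class to them, and where a whole thing is asked for, a point or a joint stands for the part that bears it (a point fixed in the world has none). Each returns a list of dicts, best first, with "confidence" (0 to 1); they miss things now and then, are a little off and sometimes report something else, mostly with a low value. They report only what shows in the picture. A call takes as long as a camera call. They do not tell look-alikes from the thing itself.
- boxes_of(picture, name): "position" ([column, row] in pixels, amid what is visible of it).
The state is a dict: "time_s": time; "joints": joint angles; "dq": joint speeds; "tau": joint torques, N m; "eef_pos": TCP position; "ee_rot": TCP orientation; "force": force on the tool from outside, world axes, zero at the start; "wrist_torque": the same for the moment, N m; "grip_width": opening from 0.0 (shut) to 1.0 (fully open); "grip_force": force on a finger pad.
Only numpy, scipy, OpenCV 4.12 (cv2) and the standard library are available. Lean on these libraries where they do the work, as an engineer would, in place of code of your own. Each camera call takes 0.05 s, during which the arm holds its last target. There are 200 camera calls.

## Working session

There is one attempt and no reset: what is moved stays moved. The work goes in short steps, Python scripts to look and compute and a tool call to move; the robot and the scene stay as the last step left them, time stands still between calls to the robot, and variables do not carry over. Pictures are saved under pics/ and viewed, at most 14 in all, crops included, and the job is handed in when it is done.

Besides the shell and the picture viewer there is one more tool, called after "Emit:" in YAML: its name, and indented under it one key for each argument. drive_tool: Moves the arm, as the interface text tells. Shifts and turns lie within -1 to 1; 1 stands for 0.1 m of shift or pi/4 rad of turn. Its arguments: {"type":"object","properties":{"commands":{"type":"string"},"force":{"type":"number"}},"required":["commands"]}

```bash
ls; mkdir -p pics; cat > h.py <<'E'
import numpy as np, cv2
from scipy.spatial.transform import Rotation as R
from rig import *
def rot(q): return R.from_quat(np.r_[q[1:],q[0]]).as_matrix()
def cam(p,s=None):
    f=p["pixels"].shape[0]/2/np.tan(np.radians(p["fov_y"])/2)
    if "position" in p: return f,np.array(p["position"]),rot(p["attitude"]) if np.size(p["attitude"])==4 else np.array(p["attitude"])
    T=np.array(p["tool_from_camera"]); A=rot(s["ee_rot"])
    return f,A@T[:3,3]+np.array(s["eef_pos"]),A@T[:3,:3]
def back(p,uv,z,s=None):
    f,c,A=cam(p,s)
    K=np.array([[f,0,p["cx"]],[0,f,p["cy"]],[0,0,1.]])
    d=((np.array(uv,float)-[p["cx"],p["cy"]])/f); u=d.copy()
    for _ in range(30): u=d/(1+p["k1"]*(u@u))
    r=A@np.r_[u,1]; return c+r*(z-c[2])/r[2]
def proj(p,X,s=None):
    f,c,A=cam(p,s); v=(np.atleast_2d(X)-c)@A; u=v[:,:2]/v[:,2:]
    u=u*(1+p["k1"]*(u**2).sum(1,keepdims=True)); return u*f+[p["cx"],p["cy"]]
E
cat > a.py <<'E'
from h import *
s=sense(); print(s)
N=["big_round_bottle","small_round_bottle","square_bottle","oblong_bottle","big_round_holder","small_round_holder","square_holder","oblong_holder","scanner","tube_rack"]
H=[75,60,70,65,20,20,20,20,100,46]
for c in ["top","side"]:
    p=capture(c); cv2.imwrite(f"pics/{c}0.png",p["pixels"])
    print(c,{k:v for k,v in p.items() if k!="pixels"})
    for n,h in zip(N,H):
        for b in boxes_of(p,n)[:4]: print(n,np.round(b["position"]),round(b["confidence"],2),np.round(back(p,b["position"],h)))
E
python3 a.py
```

```text
pics
{'time_s': 0.0, 'joints': array([ 9.60618067e-01,  3.13472807e-01,  1.49845803e+00,  2.42900974e-05,
        1.33099499e+00, -2.23385459e-01]), 'dq': array([ 0.00209891,  0.00160677,  0.00014427,  0.00121055,  0.00241277,
       -0.00100164]), 'tau': array([-8.17771597e-04, -4.12268257e+01, -2.59738809e+01, -2.57652255e-04,
        4.19353208e-03,  1.17225875e-05]), 'eef_pos': array([197.89858399, 486.01396509, 247.71550732]), 'ee_rot': array([-2.80633032e-04,  1.92195875e-01,  9.81356358e-01, -6.04748561e-04]), 'force': array([-0.1836216 , -0.71760414, -0.35535292]), 'wrist_torque': array([0.0334624 , 0.01880895, 0.00159935]), 'grip_force': 0.0, 'grip_width': 0.9960432818261229}
top {'fov_y': 49.7646887548739, 'cx': 254.36178506288934, 'cy': 193.20587513750448, 'k1': -0.11634506004989821, 'position': array([ 507.36577129,  -72.3598792 , 1165.03550708]), 'attitude': array([-0.03702454,  0.71342403, -0.69859509,  0.04025217]), 'shot': 1}
big_round_bottle [118. 196.] 0.92 [612. 290.  75.]
big_round_bottle [ 86. 238.] 0.62 [496. 371.  75.]
big_round_bottle [204. 131.] 0.4 [794.  63
[... 700 characters left out ...]
247708, 'position': array([ 148.54127009, -761.10657378, 1015.22060146]), 'attitude': array([-0.33483999,  0.89448139, -0.27847095,  0.1011887 ]), 'shot': 2}
big_round_bottle [194. 127.] 0.74 [603. 283.  75.]
big_round_bottle [153. 126.] 0.67 [481. 377.  75.]
small_round_bottle [166. 148.] 0.82 [473. 256.  60.]
square_bottle [180. 182.] 0.95 [437.  77.  70.]
oblong_bottle [233. 160.] 0.92 [632.  67.  65.]
big_round_holder [204. 224.] 0.87 [432. -76.  20.]
small_round_holder [165. 149.] 0.75 [482. 298.  20.]
square_holder [297. 237.] 0.87 [ 637. -274.   20.]
oblong_holder [250. 284.] 0.6 [ 435. -323.   20.]
scanner [351. 277.] 0.6 [ 634. -491.  100.]
tube_rack [277. 148.] 0.6 [801.  47.  46.]
```

```bash
python3 - <<'E'
import cv2
a=cv2.imread("pics/top0.png"); cv2.imwrite("pics/t1.png",cv2.resize(a[90:310,50:450],None,fx=2,fy=2,interpolation=cv2.INTER_CUBIC))
b=cv2.imread("pics/side0.png"); cv2.imwrite("pics/s1.png",cv2.resize(b[80:340,110:390],None,fx=2.3,fy=2.3,interpolation=cv2.INTER_CUBIC))
E
```

```text
(no output)
```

View pics/t1.png

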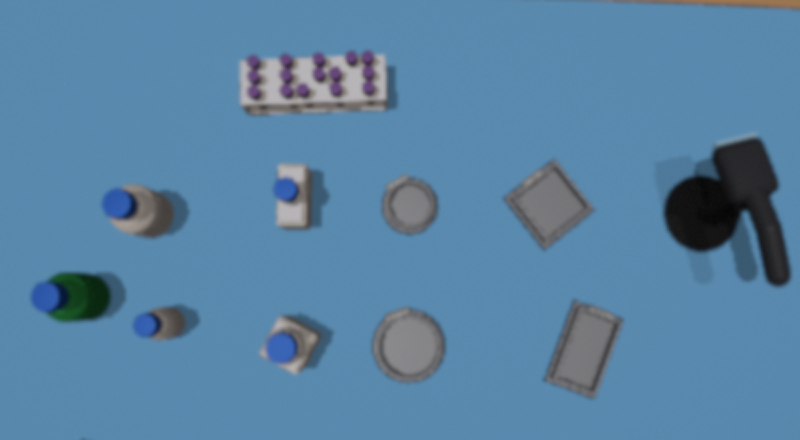

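View pics/s1.png

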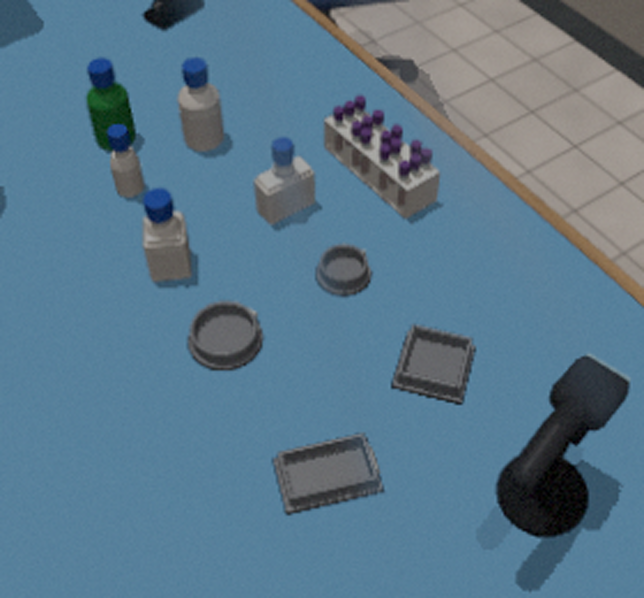

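```bash
cat > fit.py <<'E'
from h import *
from scipy.optimize import minimize
def ring(d,z,n=40):
    t=np.linspace(0,2*np.pi,n,endpoint=False); return np.c_[d/2*np.cos(t),d/2*np.sin(t),z+0*t]
def rect(a,b,z): return np.array([[x*a/2,y*b/2,z] for x,y in((1,1),(-1,1),(-1,-1),(1,-1))])
M={"big_round_bottle":[ring(66,0),ring(66,88),ring(30,106),ring(38,122),ring(38,150)],
"small_round_bottle":[ring(44,0),ring(44,58),ring(22,76),ring(30,92),ring(30,120)],
"square_bottle":[rect(58,58,0),rect(58,58,78),ring(30,96),ring(38,112),ring(38,140)],
"oblong_bottle":[rect(84,40,0),rect(84,40,68),ring(22,86),ring(30,102),ring(30,130)],
"big_round_holder":[ring(100,0),ring(90,28)],"small_round_holder":[ring(78,0),ring(68,28)],
"square_holder":[rect(92,92,0),rect(82,82,28)],"oblong_holder":[rect(118,74,0),rect(108,64,28)]}
def mask(p):
    h=cv2.cvtColor(cv2.resize(p["pixels"],None,fx=4,fy=4,interpolation=cv2.INTER_CUBIC),cv2.COLOR_BGR2HSV)
    m=((h[...,1]<85)|(h[...,1]>185)).astype(np.uint8)
    return m
def shape(name,q,p,m):
    c,s=np.cos(q[2]),np.sin(q[2]); out=np.zeros(m.shape,np.uint8); L=M[name]
    P=[proj(p,np.c_[l[:,0]*c-l[:,1]*s+q[0],l[:,0]*s+l[:,1]*c+q[1],l[:,2]]) for l in L]
    for a,b in zip(P,P[1:]):
        h=cv2.convexHull(np.vstack([a,b]).astype(np.float32))*4+1.5
        cv2.fillConvexPoly(out,np.round(h*16).astype(np.int32),1,shift=4)
    return out
def fit(name,x0,cams,sq):
    ms=[]
    for p in cams:
        m=mask(p); r=shape(name,np.r_[x0,0],p,m); k=cv2.dilate(r,np.ones((81,81)))
        _,lab=cv2.connectedComponents(m*k); cnt=np.bincount((lab*r).ravel()); cnt[0]=0
        l=lab==cnt.argmax(); ms.append(cv2.morphologyEx(l.astype(np.uint8),cv2.MORPH_CLOSE,np.ones((15,15))))
    def cost(q): return sum(1-(r&m).sum()/max(1,(r|m).sum()) for p,m in zip(cams,ms) for r in [shape(name,q,p,m)])
    best=None
    for y in (np.radians([0,30,60,90,120,150]) if sq else [0.]):
        S=np.array([[0,0,0],[15,0,.0],[0,15,.0],[0,0,.4 if sq else .01]])
        o=minimize(cost,np.r_[x0,y],method="Nelder-Mead",options=dict(initial_simplex=np.r_[x0,y]+S,maxiter=150,xatol=.1,fatol=1e-4))
        if best is None or o.fun<best.fun: best=o
    return best.x,best.fun
E
cat > b.py <<'E'
from fit import *
G={"big_round_bottle":(608,287),"small_round_bottle":(468,257),"square_bottle":(440,80),"oblong_bottle":(638,75),"big_round_holder":(438,-75),"small_round_holder":(641,-68),"square_holder":(638,-267),"oblong_holder":(440,-323)}
t,d=capture("top"),capture("side")
for n,x in G.items():
    for cs in ([t],[d],[t,d]):
        q,f=fit(n,x,cs,"square" in n or "oblong" in n); print(n,np.round(q[:2],1),round(np.degrees(q[2]),1),round(f,3))
    for p in(t,d):
        r=shape(n,q,p,mask(p)); r=cv2.resize(r,None,fx=.25,fy=.25,interpolation=cv2.INTER_NEAREST)
        for c in cv2.findContours(r,0,2)[0]: cv2.drawContours(p["pixels"],[c],-1,(0,0,255),1)
cv2.imwrite("pics/fit.png",np.hstack([cv2.resize(a,None,fx=1.6,fy=1.6)[:,:400] for a in (t["pixels"][60:320,80:400],d["pixels"][80:340,110:390])]))
E
time python3 b.py
```

```text
big_round_bottle [616.1 291.7] 0.3 0.305
big_round_bottle [616.7 293.5] 2.0 0.227
big_round_bottle [616.4 292.5] 0.1 0.535
small_round_bottle [464.5 256.5] 0.4 0.407
small_round_bottle [464.9 259. ] 0.1 0.318
small_round_bottle [464.5 257.8] 0.4 0.729
square_bottle [442.1  79.3] 63.1 0.397
square_bottle [442.5  81.2] 63.3 0.255
square_bottle [441.9  79.5] -25.8 0.657
oblong_bottle [642.5  82.6] 179.9 0.214
oblong_bottle [642.8  84.5] 1.7 0.177
oblong_bottle [642.5  82.7] -0.3 0.401
big_round_holder [440.6 -78.7] 0.4 0.03
big_round_holder [441.4 -77.8] -0.1 0.023
big_round_holder [441.  -78.4] 0.4 0.06
small_round_holder [637.5 -76.1] 0.6 0.053
small_round_holder [638.5 -74.6] 0.6 0.034
small_round_holder [638.  -75.6] 0.6 0.098
square_holder [ 644.1 -274.3] 38.9 0.024
square_holder [ 643.8 -272.8] 38.8 0.019
square_holder [ 644.2 -273.6] 39.0 0.055
oblong_holder [ 440.2 -324.9] -20.1 0.025
oblong_holder [ 439.9 -323.5] -19.6 0.035
oblong_holder [ 440.3 -324.5] 160.0 0.071
real	0m26.425s
user	0m25.976s
sys	0m0.502s
```

View pics/fit.png

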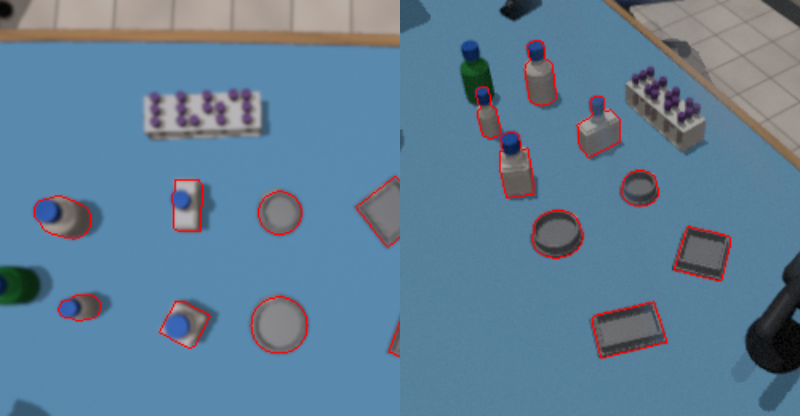

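The fits from both cameras agree to about 2 mm. There are two candidates for the big round bottle: the white one at top px (118,196) and the green one at (86,238). The enlarged crop shows that the white one fits the description, and the green one is the look-alike to leave alone. I'll start with the square bottle.

Emit:
drive_tool:
  commands: "0.174 -0.29 0 0 0 0 100;0.174 -0.29 0 0 0 0 100;0.174 -0.29 0 0 0 0 100;0.174 -0.29 0 0 0 0 100;0.174 -0.29 0 0 0 0 100;0.174 -0.29 0 0 0 0 100;0.174 -0.29 0 0 0 0 100;0.174 -0.29 0 0 0 0 100;0.174 -0.29 0 0 0 0 100;0.174 -0.29 0 0 0 0 100;0.174 -0.29 0 0 0 0 100;0.174 -0.29 0 0 0 0 100;0.174 -0.29 0 0 0 0 100;0.174 -0.29 0 0 0 0 100;0 0 0 0 0 0 100;0 0 0 0 0 0 100"
  force: 50

```text
time_s: 2.53
eef_pos: [442.0, 79.2, 248.1]
ee_rot: [-0.0, 0.194, 0.981, 0.0]
force: [-0.4, 0.6, -0.0]
grip_width: 0.997
grip_force: 0.0
```

```bash
cat > w.py <<'E'
import sys
from h import *
n,x,y,H,d=sys.argv[1],*map(float,sys.argv[2:6])
s=sense(); p=capture("wrist"); print(s["time_s"],s["eef_pos"],s["joints"].round(2)); 
try: print("tips",tips_ahead())
except Exception as e: print(tips_ahead,e)
t=np.linspace(0,6.28,60)
im=p["pixels"].copy()
for z,c in((H,(0,0,255)),(H-28,(0,255,255))):
    for u in proj(p,np.c_[x+d/2*np.cos(t),y+d/2*np.sin(t),z+0*t],s):
        if abs(u).max()<2000: cv2.circle(im,(int(u[0]),int(u[1])),1,c,-1)
cv2.imwrite(f"pics/w_{n}.png",im)
E
python3 w.py square 442 80 140 38
```

```text
2.5333 [442.03442436  79.19066579 248.10084547] [-0.08  0.14  1.71  0.    1.29 -1.27]
17.0 'float' object is not callable
```

View pics/w_square.png

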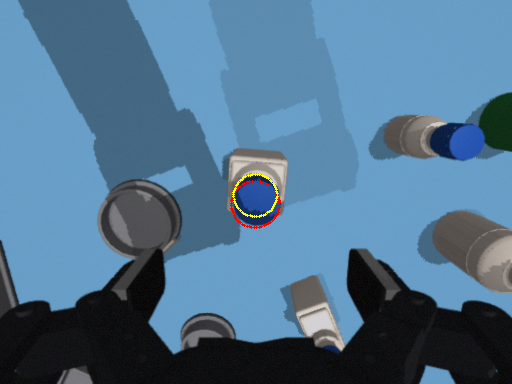

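The wrist view shows the square bottle's cap at about (257,198), roughly 5 px from the predicted circle. I'll quantify that offset.

```bash
cat > c.py <<'E'
import sys
from h import *
x,y,H,d=map(float,sys.argv[1:5]); s=sense(); p=capture("wrist")
h=cv2.cvtColor(p["pixels"],cv2.COLOR_BGR2HSV); m=((h[...,1]>190)&(h[...,0]>105)&(h[...,0]<130)).astype(np.uint8)
n,l,st,ce=cv2.connectedComponentsWithStats(m)
t=np.linspace(0,6.28,60,endpoint=False); C=np.c_[d/2*np.cos(t),d/2*np.sin(t)]
def sil(q):
    P=np.vstack([proj(p,np.c_[C+q,0*t+z],s) for z in(H,H-28)]); o=np.zeros(m.shape,np.uint8)
    cv2.fillConvexPoly(o,np.round(cv2.convexHull(P.astype(np.float32))*16).astype(np.int32),1,shift=4); return o
r=sil([x,y]); k=np.bincount((l*r).ravel(),minlength=n); k[0]=0; b=l==k.argmax()
from scipy.optimize import minimize
o=minimize(lambda q:1-(sil(q)&b).sum()/(sil(q)|b).sum(),[x,y],method="Nelder-Mead",options=dict(initial_simplex=[[x,y],[x+8,y],[x,y+8]]))
A=rot(s["ee_rot"]); print("cap",o.x.round(1),"cost",round(o.fun,3),"area",b.sum(),"tcp",s["eef_pos"].round(1))
E
python3 c.py 442 80 140 38
```

```text
cap [442.   80.1] cost 0.25 area 1557 tcp [441.5  80.2 248.2]
```

```bash
sed -i 's/h\[...,1\]>190/h[...,1]>TH/; s/^x,y,H,d=/TH=int(sys.argv[5]);x,y,H,d=/' c.py; sed -i 's/^A=rot.*;/h0=h;/' c.py; sed -i 's/A=rot(s\["ee_rot"\]); //' c.py
echo 'print("h",h[198,200:300:5].tolist(),h[180:225:5,257].tolist(),h[60,80].tolist(),h[60,250].tolist(), sil(o.x).sum())' >>c.py
for t in 150 170;do python3 c.py 440 80 140 38 $t; done
```

```text
cap [441.   81.4] cost 0.129 area 1804 tcp [441.3  80.7 248.3]
h [[102, 124, 130], [102, 124, 130], [102, 123, 131], [103, 121, 129], [102, 126, 130], [103, 91, 121], [13, 25, 124], [110, 208, 93], [109, 204, 101], [110, 199, 159], [110, 195, 161], [110, 195, 162], [110, 193, 164], [110, 194, 162], [109, 196, 163], [110, 194, 163], [14, 26, 186], [103, 122, 176], [103, 122, 176], [103, 121, 177]] [[110, 201, 117], [109, 192, 165], [110, 192, 165], [110, 192, 163], [110, 195, 161], [110, 199, 159], [110, 204, 121], [109, 212, 94], [109, 213, 91]] [103, 122, 130] [104, 122, 176] 2072
cap [442.8  81. ] cost 0.146 area 1767 tcp [441.2  81.  248.4]
h [[103, 122, 130], [103, 121, 131], [103, 122, 132], [103, 124, 130], [103, 120, 132], [105, 73, 116], [14, 26, 126], [110, 196, 95], [109, 208, 104], [110, 196, 160], [110, 194, 162], [110, 192, 162], [110, 194, 163], [110, 191, 164], [110, 194, 162], [110, 194, 163], [13, 26, 178], [103, 121, 177], [103, 122, 175], [103, 121, 177]] [[109, 208, 109], [110, 189, 166], [110, 192, 163], [110, 192, 163], [110, 194, 162], [110, 198, 160], [110, 197, 146], [110, 206, 94], [109, 213, 92]] [102, 124, 128] [103, 122, 175] 2069
```

The offset is within about 1 mm, so I'll descend and grip.

Emit:
drive_tool:
  commands: "0 0 -0.3 0 0 0 100;0 0 -0.3 0 0 0 100;0 0 -0.3 0 0 0 100;0 0 -0.2 0 0 0 100;0 0 -0.16 0 0 0 100;0 0 0 0 0 0 100;0 0 0 0 0 0 0;0 0 0 0 0 0 0;0 0 0 0 0 0 0;0 0 0 0 0 0 0;0 0 0 0 0 0 0;0 0 0 0 0 0 0;0 0 0 0 0 0 0;0 0 0 0 0 0 0"
  force: 50

```text
time_s: 3.9
eef_pos: [442.2, 80.2, 123.4]
ee_rot: [0.001, 0.192, 0.981, 0.0]
force: [-2.4, -1.0, 5.9]
grip_width: 0.43
grip_force: 49.5
```

Emit:
drive_tool:
  commands: "0 0 0.1 0 0 0 0;0 0 0.25 0 0 0 0;0 0 0.25 0 0 0 0;0 0 0.2 0 0 0 0;0.155 -0.272 0 0 0 -0.043 0;0.155 -0.272 0 0 0 -0.043 0;0.155 -0.272 0 0 0 -0.043 0;0.155 -0.272 0 0 0 -0.043 0;0.155 -0.272 0 0 0 -0.043 0;0.155 -0.272 0 0 0 -0.043 0;0.155 -0.272 0 0 0 -0.043 0;0.155 -0.272 0 0 0 -0.043 0;0.155 -0.272 0 0 0 -0.043 0;0.155 -0.272 0 0 0 -0.043 0;0.155 -0.272 0 0 0 -0.043 0;0.155 -0.272 0 0 0 -0.043 0;0.155 -0.272 0 0 0 -0.043 0;0 0 0 0 0 0 0;0 0 0 0 0 0 0;0 0 0 0 0 0 0"

```text
time_s: 5.57
eef_pos: [642.9, -272.8, 202.1]
ee_rot: [-0.001, 0.401, 0.916, 0.0]
force: [-0.7, -0.0, -2.4]
grip_width: 0.433
grip_force: 51.0
```

```bash
cat > o.py <<'E'
import sys
from fit import *
# overlay holder rim/floor and the bottle base as expected in side/top
n=sys.argv[1]; s=sense(); print(s["time_s"],s["eef_pos"].round(1),s["joints"].round(2),s["grip_width"].round(2),s["force"].round(1))
a=[]
for c in("side","top"):
    p=capture(c); u=proj(p,[[float(sys.argv[2]),float(sys.argv[3]),50]])[0].astype(int); im=cv2.copyMakeBorder(p["pixels"],80,80,80,80,0)
    a.append(cv2.resize(im[u[1]+10:u[1]+150,u[0]+15:u[0]+145],None,fx=3,fy=3,interpolation=cv2.INTER_CUBIC))
p=capture("wrist"); a=np.hstack(a); cv2.imwrite(f"pics/{n}.png",a)
E
python3 o.py o1 644 -274
```

```text
Traceback (most recent call last):
  File "o.py", line 4, in <module>
    n=sys.argv[1]; s=sense(); print(s["time_s"],s["eef_pos"].round(1),s["joints"].round(2),s["grip_width"].round(2),s["force"].round(1))
                                                                                           ^^^^^^^^^^^^^^^^^^^^^
AttributeError: 'float' object has no attribute 'round'
```

```bash
sed -i 's/s\["grip_width"\].round(2)/s["grip_width"]/' o.py; python3 o.py o1 644 -274
```

```text
5.5667 [ 642.9 -272.8  202.1] [-0.57  0.75  0.94  0.    1.46 -1.31] 0.43323658368973433 [-0.7 -0.  -2.4]
```

View pics/o1.png

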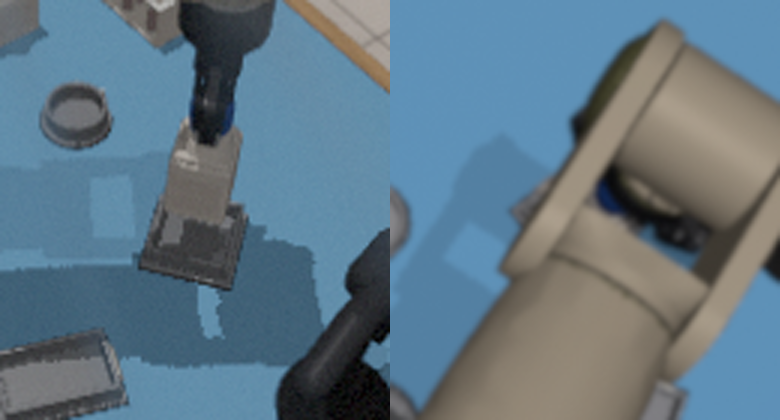

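The square bottle is upright and its yaw matches the holder below it. I'll lower it.

Emit:
drive_tool:
  commands: "0.01 -0.01 -0.2 0 0 0 0;0 0 -0.2 0 0 0 0;0 0 -0.1 0 0 0 0;0 0 -0.05 0 0 0 0;0 0 -0.05 0 0 0 0;0 0 -0.05 0 0 0 0;0 0 -0.03 0 0 0 0;0 0 -0.025 0 0 0 0;0 0 -0.015 0 0 0 0;0 0 0 0 0 0 0;0 0 0 0 0 0 0"

```text
time_s: 6.63
eef_pos: [644.2, -274.4, 130.6]
ee_rot: [0.0, 0.401, 0.916, -0.0]
force: [0.5, -0.0, -2.2]
grip_width: 0.435
grip_force: 51.0
```

Emit:
drive_tool:
  commands: "0 0 -0.01 0 0 0 0;0 0 -0.01 0 0 0 0;0 0 0 0 0 0 0"

```text
time_s: 6.88
eef_pos: [644.4, -274.7, 129.6]
ee_rot: [0.001, 0.401, 0.916, -0.0]
force: [-2.2, 0.5, 5.3]
grip_width: 0.43
grip_force: 51.8
```

Emit:
drive_tool:
  commands: "0 0 0 0 0 0 100;0 0 0 0 0 0 100;0 0 0 0 0 0 100;0 0 0 0 0 0 100;0 0 0 0 0 0 100;0 0 0 0 0 0 100;0 0 0 0 0 0 100;0 0 0.1 0 0 0 100;0 0 0.3 0 0 0 100;0 0 0.3 0 0 0 100;0 0 0.3 0 0 0 100"

```text
time_s: 7.8
eef_pos: [644.0, -274.3, 230.4]
ee_rot: [0.0, 0.401, 0.916, -0.0]
force: [-0.6, 0.1, -0.4]
grip_width: 1.004
grip_force: 0.0
```

Emit:
drive_tool:
  commands: "0 0.298 0 0 0 0 100;0 0.298 0 0 0 0 100;0 0.298 0 0 0 0 100;0 0.298 0 0 0 0 100;0 0.298 0 0 0 0 100;0 0.298 0 0 0 0 100;0 0.298 0 0 0 0 100;0 0.298 0 0 0 0 100;0 0.298 0 0 0 0 100;0 0.298 0 0 0 0 100;0 0.298 0 0 0 0 100;0 0.298 0 0 0 0 100;0 0 0 0 0 0 100;0 0 0 0 0 0 100;0 0 0 0 0 0 100"

```text
time_s: 9.05
eef_pos: [644.3, 82.6, 228.8]
ee_rot: [0.0, 0.401, 0.916, -0.0]
force: [-1.3, 0.2, -0.3]
grip_width: 0.998
grip_force: 0.0
```

```bash
cat > v.py <<'E'
import sys
from fit import *
t,d=capture("top"),capture("side")
s=sense(); print(s["time_s"],s["eef_pos"].round(1))
G={"square_bottle":(644,-274)}
p=d; m=mask(p); u=proj(p,[[644,-274,50]])[0].astype(int)
cv2.imwrite("pics/sq_done.png",np.hstack([cv2.resize(q["pixels"][v[1]-45:v[1]+45,v[0]-45:v[0]+45],None,fx=4,fy=4) for q in (t,d) for v in [proj(q,[[644,-274,50]])[0].astype(int)]]))
E
python3 v.py; python3 c.py 642.5 83 130 30 150 | head -1
```

```text
9.15 [644.3  82.  228.5]
cap [640.6  84.6] cost 0.138 area 1281 tcp [644.3  82.  228.5]
```

View pics/sq_done.png

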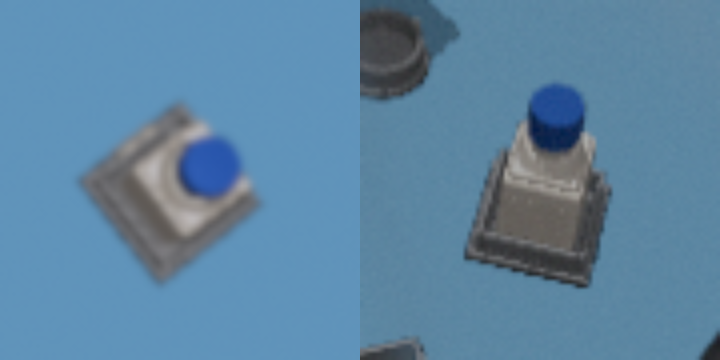

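The square bottle sits well in its holder. Next is the oblong bottle.

Emit:
drive_tool:
  commands: "-0.02 0.015 -0.3 0 0 0 100;0 0 -0.3 0 0 0 100;0 0 -0.3 0 0 0 100;0 0 -0.15 0 0 0 100;0 0 -0.1 0 0 0 100;0 0 0 0 0 0 100;0 0 0 0 0 0 0;0 0 0 0 0 0 0;0 0 0 0 0 0 0;0 0 0 0 0 0 0;0 0 0 0 0 0 0;0 0 0 0 0 0 0;0 0 0 0 0 0 0;0 0 0 0 0 0 0;0 0 0 0 0 0 0"

```text
time_s: 10.45
eef_pos: [642.4, 84.6, 114.1]
ee_rot: [0.001, 0.401, 0.916, 0.0]
force: [-2.0, -0.5, 5.5]
grip_width: 0.332
grip_force: 49.0
```

Emit:
drive_tool:
  commands: "0 0 0.1 0 0 0 0;0 0 0.25 0 0 0 0;0 0 0.25 0 0 0 0;0 0 0.2 0 0 0 0;-0.144 -0.292 0 0 0 -0.032 0;-0.144 -0.292 0 0 0 -0.032 0;-0.144 -0.292 0 0 0 -0.032 0;-0.144 -0.292 0 0 0 -0.032 0;-0.144 -0.292 0 0 0 -0.032 0;-0.144 -0.292 0 0 0 -0.032 0;-0.144 -0.292 0 0 0 -0.032 0;-0.144 -0.292 0 0 0 -0.032 0;-0.144 -0.292 0 0 0 -0.032 0;-0.144 -0.292 0 0 0 -0.032 0;-0.144 -0.292 0 0 0 -0.032 0;-0.144 -0.292 0 0 0 -0.032 0;-0.144 -0.292 0 0 0 -0.032 0;-0.144 -0.292 0 0 0 -0.032 0;0 0 0 0 0 0 0;0 0 0 0 0 0 0"

```text
time_s: 12.12
eef_pos: [439.9, -325.1, 193.3]
ee_rot: [-0.0, 0.556, 0.831, 0.0]
force: [-0.2, 0.4, -2.5]
grip_width: 0.336
grip_force: 50.4
```

```bash
python3 o.py o2 440 -324
```

```text
12.1167 [ 439.9 -325.1  193.3] [-0.85  0.41  1.51  0.    1.22 -1.24] 0.33567166793564884 [-0.2  0.4 -2.5]
```

View pics/o2.png

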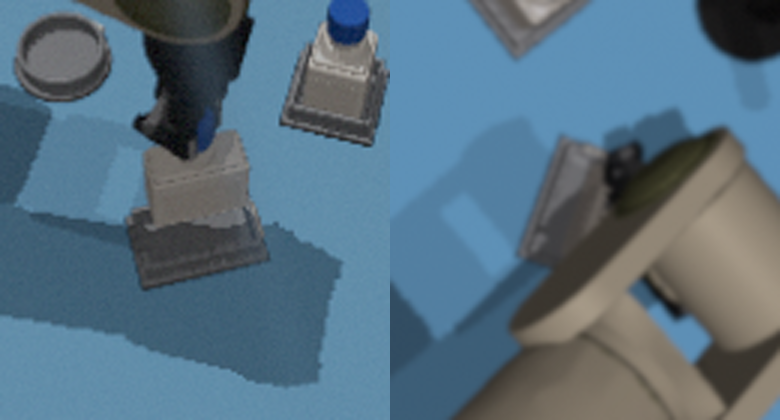

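The oblong bottle is upright over its holder with matching yaw. I'll lower it.

Emit:
drive_tool:
  commands: "0 0 -0.2 0 0 0 0;0 0 -0.2 0 0 0 0;0 0 -0.1 0 0 0 0;0 0 -0.05 0 0 0 0;0 0 -0.05 0 0 0 0;0 0 -0.05 0 0 0 0;0 0 -0.03 0 0 0 0;0 0 -0.025 0 0 0 0;0 0 -0.015 0 0 0 0;0 0 -0.01 0 0 0 0;0 0 0 0 0 0 0"

```text
time_s: 13.18
eef_pos: [440.6, -324.1, 120.4]
ee_rot: [0.0, 0.555, 0.832, -0.0]
force: [-1.1, -0.5, -2.1]
grip_width: 0.335
grip_force: 50.5
```

Emit:
drive_tool:
  commands: "0 0 -0.01 0 0 0 0;0 0 -0.005 0 0 0 0;0 0 0 0 0 0 0"

```text
time_s: 13.43
eef_pos: [440.7, -324.7, 120.2]
ee_rot: [0.001, 0.555, 0.832, -0.0]
force: [-3.1, 1.2, 7.6]
grip_width: 0.337
grip_force: 51.5
```

Emit:
drive_tool:
  commands: "0 0 0 0 0 0 100;0 0 0 0 0 0 100;0 0 0 0 0 0 100;0 0 0 0 0 0 100;0 0 0 0 0 0 100;0 0 0 0 0 0 100;0 0 0 0 0 0 100;0 0 0.1 0 0 0 100;0 0 0.3 0 0 0 100;0 0 0.3 0 0 0 100;0 0 0.3 0 0 0 100;0 0 0.2 0 0 0 100"

```text
time_s: 14.43
eef_pos: [440.9, -324.4, 242.6]
ee_rot: [0.002, 0.555, 0.832, -0.0]
force: [0.4, 0.6, -0.1]
grip_width: 0.999
grip_force: 0.0
```

Emit:
drive_tool:
  commands: "0.098 0.343 0 0 0 0 100;0.098 0.343 0 0 0 0 100;0.098 0.343 0 0 0 0 100;0.098 0.343 0 0 0 0 100;0.098 0.343 0 0 0 0 100;0.098 0.343 0 0 0 0 100;0.098 0.343 0 0 0 0 100;0.098 0.343 0 0 0 0 100;0.098 0.343 0 0 0 0 100;0.098 0.343 0 0 0 0 100;0.098 0.343 0 0 0 0 100;0.098 0.343 0 0 0 0 100;0.098 0.343 0 0 0 0 100;0.098 0.343 0 0 0 0 100;0.098 0.343 0 0 0 0 100;0.098 0.343 0 0 0 0 100;0.098 0.343 0 0 0 0 100;0.098 0.343 0 0 0 0 100;0 0 0 0 0 0 100;0 0 0 0 0 0 100"

```text
time_s: 16.1
eef_pos: [616.7, 294.8, 238.6]
ee_rot: [-0.0, 0.554, 0.832, -0.0]
force: [-0.1, 0.8, 0.2]
grip_width: 1.002
grip_force: 0.0
```

```bash
sed -i 's/644,-274/440,-324/g;s/sq_done/ob_done/' v.py; python3 v.py; python3 c.py 616.4 292.5 150 38 150 | head -1
```

```text
16.2 [616.9 292.7 239.3]
cap [616.3 292.7] cost 0.12 area 2139 tcp [616.9 292.7 239.3]
```

View pics/ob_done.png

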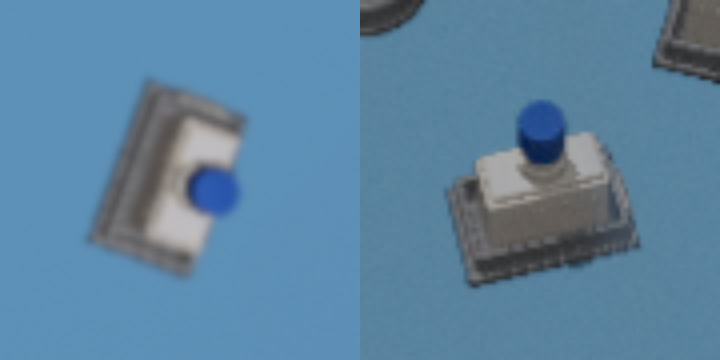

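The oblong bottle is seated. The tool is now centred over the white big bottle, so I'll descend to z≈133.

Emit:
drive_tool:
  commands: "0 0 -0.3 0 0 0 100;0 0 -0.3 0 0 0 100;0 0 -0.25 0 0 0 100;0 0 -0.15 0 0 0 100;0 0 -0.06 0 0 0 100;0 0 0 0 0 0 100;0 0 0 0 0 0 0;0 0 0 0 0 0 0;0 0 0 0 0 0 0;0 0 0 0 0 0 0;0 0 0 0 0 0 0;0 0 0 0 0 0 0;0 0 0 0 0 0 0;0 0 0 0 0 0 0"
  force: 60

```text
time_s: 17.42
eef_pos: [617.2, 293.4, 134.1]
ee_rot: [0.0, 0.555, 0.832, 0.0]
force: [-2.8, -1.4, 6.5]
grip_width: 0.431
grip_force: 59.6
```

Emit:
drive_tool:
  commands: "0 0 0.1 0 0 0 0;0 0 0.25 0 0 0 0;0 0 0.25 0 0 0 0;0 0 0.2 0 0 0 0;-0.136 -0.286 0 0 0 0 0;-0.136 -0.286 0 0 0 0 0;-0.136 -0.286 0 0 0 0 0;-0.136 -0.286 0 0 0 0 0;-0.136 -0.286 0 0 0 0 0;-0.136 -0.286 0 0 0 0 0;-0.136 -0.286 0 0 0 0 0;-0.136 -0.286 0 0 0 0 0;-0.136 -0.286 0 0 0 0 0;-0.136 -0.286 0 0 0 0 0;-0.136 -0.286 0 0 0 0 0;-0.136 -0.286 0 0 0 0 0;-0.136 -0.286 0 0 0 0 0;0 0 0 0 0 0 0;0 0 0 0 0 0 0;0 0 0 0 0 0 0"

```text
time_s: 19.08
eef_pos: [440.3, -78.3, 213.1]
ee_rot: [0.0, 0.556, 0.831, 0.0]
force: [-0.2, -0.2, -2.6]
grip_width: 0.427
grip_force: 61.5
```

```bash
python3 o.py o3 441 -78
```

```text
19.0833 [440.3 -78.3 213.1] [-0.44  0.17  1.77  0.    1.19 -0.83] 0.42739468271306574 [-0.2 -0.2 -2.6]
```

View pics/o3.png

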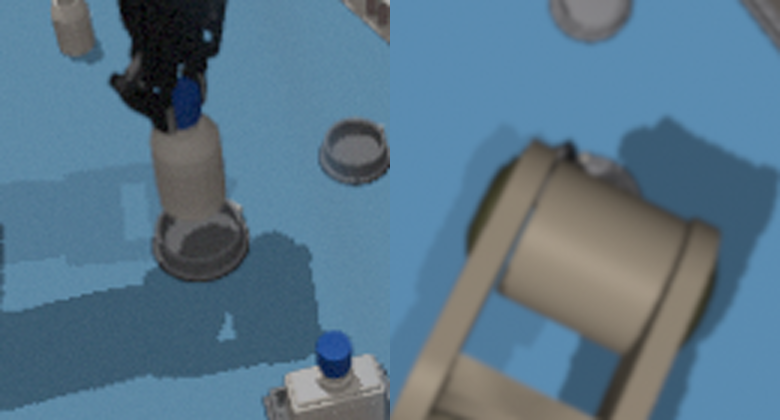

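The big bottle is upright over its round holder. I'll lower it.

Emit:
drive_tool:
  commands: "0.005 0 -0.2 0 0 0 0;0 0 -0.2 0 0 0 0;0 0 -0.1 0 0 0 0;0 0 -0.05 0 0 0 0;0 0 -0.05 0 0 0 0;0 0 -0.05 0 0 0 0;0 0 -0.03 0 0 0 0;0 0 -0.025 0 0 0 0;0 0 -0.015 0 0 0 0;0 0 -0.01 0 0 0 0;0 0 0 0 0 0 0"

```text
time_s: 20.15
eef_pos: [440.8, -78.6, 140.1]
ee_rot: [0.0, 0.555, 0.832, -0.0]
force: [-0.1, 0.0, -1.7]
grip_width: 0.427
grip_force: 61.9
```

Emit:
drive_tool:
  commands: "0 0 -0.005 0 0 0 0;0 0 -0.005 0 0 0 0;0 0 0 0 0 0 0"

```text
time_s: 20.4
eef_pos: [441.0, -78.9, 140.0]
ee_rot: [0.001, 0.555, 0.832, -0.0]
force: [-4.2, -0.2, 9.8]
grip_width: 0.429
grip_force: 62.9
```

Emit:
drive_tool:
  commands: "0 0 0 0 0 0 100;0 0 0 0 0 0 100;0 0 0 0 0 0 100;0 0 0 0 0 0 100;0 0 0 0 0 0 100;0 0 0 0 0 0 100;0 0 0 0 0 0 100;0 0 0.1 0 0 0 100;0 0 0.3 0 0 0 100;0 0 0.3 0 0 0 100;0 0 0.2 0 0 0 100;0 0 0 0 0 0 100"

```text
time_s: 21.4
eef_pos: [442.0, -79.0, 232.6]
ee_rot: [0.004, 0.555, 0.832, 0.001]
force: [-0.1, -0.6, 0.2]
grip_width: 0.999
grip_force: 0.0
```

Emit:
drive_tool:
  commands: "0.021 0.306 0 0 0 0 100;0.021 0.306 0 0 0 0 100;0.021 0.306 0 0 0 0 100;0.021 0.306 0 0 0 0 100;0.021 0.306 0 0 0 0 100;0.021 0.306 0 0 0 0 100;0.021 0.306 0 0 0 0 100;0.021 0.306 0 0 0 0 100;0.021 0.306 0 0 0 0 100;0.021 0.306 0 0 0 0 100;0.021 0.306 0 0 0 0 100;0 0 0 0 0 0 100;0 0 0 0 0 0 100;0 0 0 0 0 0 100"

```text
time_s: 22.57
eef_pos: [463.5, 257.7, 228.1]
ee_rot: [-0.0, 0.555, 0.832, -0.001]
force: [0.4, 0.5, -0.3]
grip_width: 1.005
grip_force: 0.0
```

```bash
sed -i 's/440,-324/441,-78/g;s/ob_done/bg_done/' v.py; python3 v.py; python3 c.py 464.5 257.5 120 30 150 | head -1
```

```text
22.6667 [463.8 257.2 228.6]
cap [464.  259.3] cost 0.131 area 1190 tcp [463.8 257.2 228.6]
```

View pics/bg_done.png

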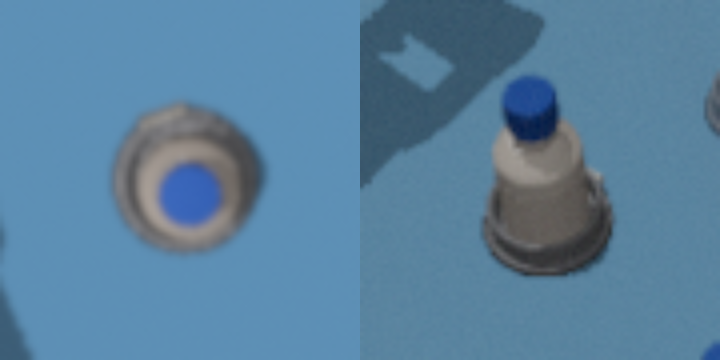

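The big bottle is seated. Next is the small bottle, shifting y by +1.5 mm and descending to z≈103.

Emit:
drive_tool:
  commands: "0 0.015 -0.3 0 0 0 100;0 0 -0.3 0 0 0 100;0 0 -0.3 0 0 0 100;0 0 -0.2 0 0 0 100;0 0 -0.1 0 0 0 100;0 0 -0.05 0 0 0 100;0 0 0 0 0 0 100;0 0 0 0 0 0 0;0 0 0 0 0 0 0;0 0 0 0 0 0 0;0 0 0 0 0 0 0;0 0 0 0 0 0 0;0 0 0 0 0 0 0;0 0 0 0 0 0 0;0 0 0 0 0 0 0;0 0 0 0 0 0 0"
  force: 40

```text
time_s: 24.05
eef_pos: [464.0, 259.7, 104.5]
ee_rot: [0.0, 0.555, 0.832, 0.0]
force: [-1.6, -0.6, 5.7]
grip_width: 0.339
grip_force: 39.2
```

Emit:
drive_tool:
  commands: "0 0 0.1 0 0 0 0;0 0 0.25 0 0 0 0;0 0 0.25 0 0 0 0;0 0 0.2 0 0 0 0;0.145 -0.279 0 0 0 0 0;0.145 -0.279 0 0 0 0 0;0.145 -0.279 0 0 0 0 0;0.145 -0.279 0 0 0 0 0;0.145 -0.279 0 0 0 0 0;0.145 -0.279 0 0 0 0 0;0.145 -0.279 0 0 0 0 0;0.145 -0.279 0 0 0 0 0;0.145 -0.279 0 0 0 0 0;0.145 -0.279 0 0 0 0 0;0.145 -0.279 0 0 0 0 0;0.145 -0.279 0 0 0 0 0;0 0 0 0 0 0 0;0 0 0 0 0 0 0;0 0 0 0 0 0 0"

```text
time_s: 25.63
eef_pos: [637.4, -74.7, 183.7]
ee_rot: [-0.0, 0.555, 0.832, -0.0]
force: [-0.2, -0.2, -1.2]
grip_width: 0.338
grip_force: 40.0
```

```bash
python3 o.py o4 638 -76
```

```text
25.6333 [637.4 -74.7 183.7] [-0.3   0.62  1.2   0.    1.32 -0.69] 0.33753423810735544 [-0.2 -0.2 -1.2]
```

View pics/o4.png

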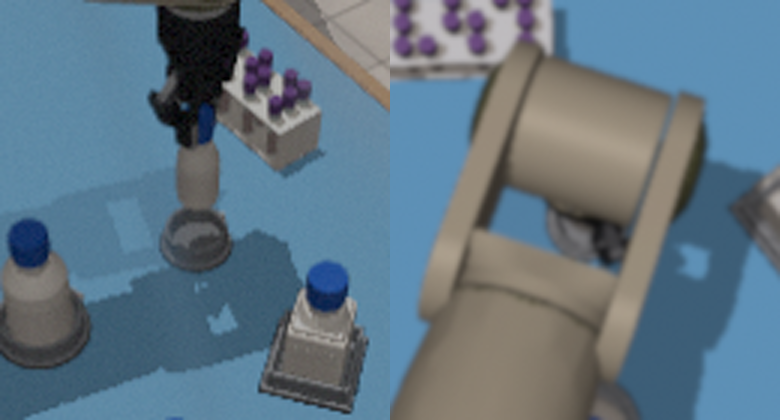

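The small bottle is upright over its holder. I'll lower it.

Emit:
drive_tool:
  commands: "0.005 -0.01 -0.2 0 0 0 0;0 0 -0.2 0 0 0 0;0 0 -0.1 0 0 0 0;0 0 -0.05 0 0 0 0;0 0 -0.05 0 0 0 0;0 0 -0.05 0 0 0 0;0 0 -0.03 0 0 0 0;0 0 -0.025 0 0 0 0;0 0 -0.015 0 0 0 0;0 0 -0.01 0 0 0 0;0 0 0 0 0 0 0"

```text
time_s: 26.7
eef_pos: [638.3, -76.2, 110.8]
ee_rot: [0.0, 0.555, 0.832, 0.0]
force: [-0.0, 0.6, -0.9]
grip_width: 0.338
grip_force: 40.1
```

Emit:
drive_tool:
  commands: "0 0 -0.005 0 0 0 0;0 0 -0.005 0 0 0 0;0 0 0 0 0 0 0"

```text
time_s: 26.95
eef_pos: [638.5, -76.3, 110.5]
ee_rot: [0.0, 0.555, 0.832, 0.0]
force: [-1.7, -0.5, 3.2]
grip_width: 0.334
grip_force: 40.5
```

Contact is at the expected height. I'll release, rise and move clear.

Emit:
drive_tool:
  commands: "0 0 0 0 0 0 100;0 0 0 0 0 0 100;0 0 0 0 0 0 100;0 0 0 0 0 0 100;0 0 0 0 0 0 100;0 0 0 0 0 0 100;0 0 0 0 0 0 100;0 0 0.1 0 0 0 100;0 0 0.3 0 0 0 100;0 0 0.3 0 0 0 100;0 0 0.3 0 0 0 100;0 0 0.3 0 0 0 100;-0.1 0.3 0 0 0 0 100;-0.1 0.3 0 0 0 0 100;-0.1 0.3 0 0 0 0 100;-0.1 0.3 0 0 0 0 100;-0.1 0.3 0 0 0 0 100;-0.1 0.3 0 0 0 0 100;-0.1 0.3 0 0 0 0 100;0 0 0 0 0 0 100"

```text
time_s: 28.62
eef_pos: [566.6, 138.3, 241.0]
ee_rot: [-0.0, 0.553, 0.833, 0.001]
force: [0.5, 0.1, -0.4]
grip_width: 1.0
grip_force: 0.0
```

```bash
python3 - <<'E'
from h import *
t,d=capture("top")["pixels"],capture("side")["pixels"]
cv2.imwrite("pics/end.png",np.hstack([cv2.resize(t[90:310,190:440],(400,352)),cv2.resize(d[110:330,150:400],(400,352))]))
E
```

```text
(no output)
```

View pics/end.png

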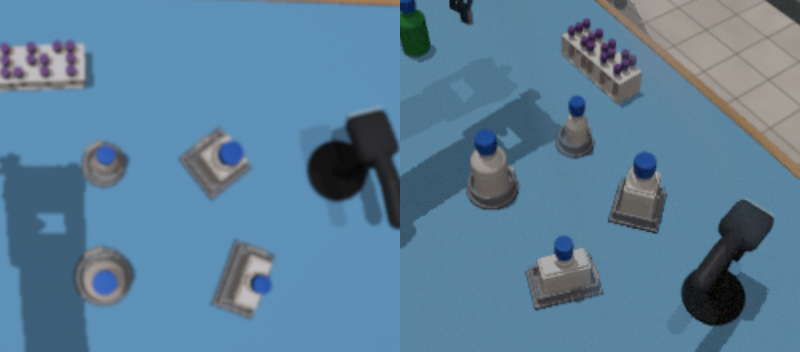

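All four bottles stand seated in their holders, and the scanner, tube rack and green bottle have not moved. I'll hand the job in.

```bash
python3 -c "from rig import *; print(finish_job())"
```

```text
the job is handed in; nothing more can be done
None
```

All four white bottles are upright and seated in their matching holders, the scanner, tube rack and green look-alike were left alone, and the job was handed in at about 29 s of the 93 s allowed.

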